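Isolate and lock off the polishing spindle

ROBOT

A 6-joint arm with a two-finger parallel gripper is mounted at the origin on the work surface. World frame = base frame: x ahead of the robot, y to its left, z up, the work surface at z = 0. Lengths are in m, angles in rad, forces in N, time in s.
With the tool pointing down it reaches from about 0.375 to 0.75 m from the base axis. Payload 9 kg.
Tool frame: the origin (TCP) lies on the centre line of the jaws, within the pads' length; the fingertips stand arm.nose_length ahead of it and the grasp point (between the pads) lies 3 mm ahead of it (arm.nose_length is the distance from the TCP to the fingertips, in m); z points along the fingers, y is the line along which they close (so a half turn about z gives the same grasp; the last joint's range is limited). The gripper opens to 85 mm and grips with 20 to 120 N. Pads are 22 mm wide; open, the fingers measure 114 mm over their backs; the gripper's body (76 mm by 85 mm) begins 54 mm behind the grasp point. The pads swing forward as they close: fully open they stand 13 mm farther back than shut.
Start: joints at [1.072, 0.104, 0.097, 1.564, 0, 1.353], TCP at [0.166, 0.577, 0.253] pointing down, gripper open.
Joint ranges: [-2.99, 2.99], [-0.84, 1.86], [-1.1, 1.16], [-1.84, 2.11], [-1.51, 1.56], [-3.14, 3.14]. Speed limits (rad/s): [2.22, 2.22, 2.57, 3.14, 3.14, 3.14].

INTERFACE

Orientations are given as a unit quaternion [x, y, z, w].
In Python, from rig import arm, cams, job gives the robot as it stands.
- The arm moves only by the tool arm_command, never from a script. Its argument "targets" is a list of rows, each an object with "slide": the shift along the world's x, y, z in m, a list of three; "delta_rot": the turn, a rotation vector about the world's x, y, z in rad, a list of three; "claw": the opening, from 0 (shut) to 1 (fully open). In form: [{"slide": [x, y, z], "delta_rot": [wx, wy, wz], "claw": claw}, ...]. A call has 1 to 5 rows; each row is the pose to reach, as a shift and turn from the pose commanded when the call began; what a row does not reach only later rows make up. A row lasts 1/10 s, in which the tool goes at most 50 mm and 8.59 degrees, less where a joint would pass 70% of its speed; a pose out of reach is approached as far as the arm can. A call with a gripper value outside its range is refused whole. The fingers move at their own pace and stop on an object; the grip force is fixed at half the most. Time passes only in rows, so rows that repeat a pose let the fingers close. It gives the time, the measured TCP pose, the force, the opening and the grip force at its end, in the units of the state.
- arm.sense(): the state, without advancing time (a new reading comes with each control period).
- cams.get_image(name): name is "side" or "top"; returns a dict with "frame" (384x512x3 uint8, blue, green, red), "fx", "fy", "cx", "cy" (pixels), "view" (4x4, takes a point from world to camera coordinates). Camera axes: x right, y down, z forward; pixel columns grow to the right and rows downward; lengths in m; the calibration is good to about 2 mm. A picture is of the moment at which its call begins. There is no depth.
- job.hand_in(): hands the job in; it is judged then, once.
The state is a dict: "time": time; "joint_positions": joint angles; "joint_vel": joint speeds; "joint_torque": joint torques, N m; "tcp_pos": TCP position; "eef_rot": TCP orientation; "wrist_force": force on the tool from outside, world axes, zero at the start; "moment": the same for the moment, N m; "opening": opening from 0.0 (shut) to 1.0 (fully open); "gripper_force": force on a finger pad.
Only numpy, scipy, OpenCV 4.12 (cv2) and the standard library are available. Lean on these libraries where they do the work, as an engineer would, in place of code of your own. Each camera call takes 0.05 s, during which the arm holds its last target. There are 200 camera calls.

TASK

The polishing machine's wheel is to be changed, so switch its isolator off: swing the red U-handle from the on side right over to the off side until it is fully home down between the guards, then slide the yellow lock bolt all the way across over the handle so that it cannot be thrown back. Leave the spray can, buff wheel and wrench where they are.

Things in the scene. Friction and masses are not known exactly. Their poses are not given: they have to be found in the camera images.
- isolator: Fixed bench isolator: green box 150 (x) x 430 (y, from -270 to +160) x 60 mm high. Origin on the bench below the handle's pivot line, which runs along x at z 85 mm; z up. Grey pivot block 74 x 70 mm, top z 112. ON side is +y (red field; only a 12 mm wide rest under the bar), OFF side is -y (green field, guards, lock bolt).
- off_seat (a point): Where the bar's middle lies when fully home OFF: isolator y -113, z 126 mm, in a trough. Inner guard: 80 mm wide in x, y -66 to -86, top z 148. Outer guard and bolt bed: 110 mm wide in x, y -130 to -265, top z 139. Fingers do not fit either side of the bar here: press it down from above with shut fingers. Axes as the isolator's.
- handle (a joint): Angle of the red U-handle, rad: 0 = home ON (leans 70 degrees to isolator +y), 1.22 = upright, 2.44 = home OFF (leans 70 degrees to -y). It clicks through notches: about 0.56 (half out), 1.22, 1.89 (half home) rad, and is held at both ends; each click takes about 8 to 16 N at the bar. From 1.89 it must be pressed past a last hump at 2.2 rad, then it snaps home.
- handle_bar (a point): Middle of the handle's red round cross bar: 22 mm diameter, 104 mm long along the isolator's x, 120 mm from the pivot line; two steel arms 8 mm thick join it to the pivot at x +-48 mm, leaving 88 mm of bar free between them. The point's frame turns with the handle.
- bolt (a joint): Travel of the yellow lock bolt along the isolator's +y, m: 0 = drawn back, 0.048 = fully home over the bar. About 2.5 N of friction; it stays where it is left.
- bolt_tab (a point): Middle of the lock bolt's upright tab, 14 mm thick (y), 44 wide (x), z 149 to 193 mm; the point is at z 180, isolator y -225 drawn back, -177 home. Bolt plate below: 52 wide, 8 thick, top z 149, ends 87 mm ahead of the tab (+y). Guides beside it at x +-28 to +-40, top z 153; a strap crosses over it at y -131 to -143, top z 157. Axes as the isolator's.
- spray_can: Yellow spray can standing upright, 58 mm diameter, 170 mm high; origin at the centre of its underside. Bystander.
- buff_wheel: Grey buff wheel lying flat, 150 mm diameter, 30 mm high; origin at the centre of its underside. Bystander.
- spindle_wrench: Steel wrench lying flat, 180 mm long along its x; origin at its underside. Bystander.

How it is judged:
On the way, in this order (a step that is already met when the one before it is completed fails the run):
1. the handle is fully home on the OFF side (value of joint handle above 2.38 rad), for 0.2 s.
2. the lock bolt is fully across (value of joint bolt above 0.044 m), for 0.2 s.
At the end, for the whole second after the job is handed in: The handle is at rest home at OFF (beyond 2.36 of 2.44 rad) and the bolt is at rest fully across over it (beyond 44 of 48 mm) (value of joint handle above 2.36 rad and value of joint bolt above 0.044 m and velocity of joint handle between -0.05 and 0.05 rad/s and velocity of joint bolt between -0.01 and 0.01 m/s); the robot touches nothing.
It fails at once if the spray can is moved more than 30 mm (distance of spray_can from where it was at the start of the episode above 0.03 m).
It fails at once if the buff wheel is moved more than 30 mm (distance of buff_wheel from where it was at the start of the episode above 0.03 m).
It fails at once if the wrench is moved more than 30 mm (distance of spindle_wrench from where it was at the start of the episode above 0.03 m).
It fails at once if the spray can is tipped over (angle between spray_can's own z axis and vertical above 0.5 rad).
It also fails if it takes over 45 s, if anything falls off the work surface, if the arm or the gripper's body presses on something with over 40 N, if the wrist force passes 120 N, or if a joint passes its speed limit or range.

## Working session

There is one attempt and no reset: what is moved stays moved. The work goes in short steps, Python scripts to look and compute and a tool call to move; the robot and the scene stay as the last step left them, time stands still between calls to the robot, and variables do not carry over. Pictures are saved under pics/ and viewed, at most 10 in all, crops included, and the job is handed in when it is done.

Besides the shell and the picture viewer there is one more tool, called after "Call:" by a JSON object that holds its "name" and its "arguments". arm_command: Moves the arm, as the interface text tells. Its arguments: {"type":"object","properties":{"targets":{"type":"array"}},"required":["targets"]}

```bash
mkdir -p pics
python3 - <<'E'
from rig import arm,cams
import cv2,numpy as np
for n in("top","side"):
    d=cams.get_image(n);cv2.imwrite(f"pics/{n}0.png",cv2.resize(d["frame"],None,fx=1.5,fy=1.5,interpolation=cv2.INTER_CUBIC))
    np.savez(f"{n}.npz",**d);print(n,d["fx"],d["fy"],d["cx"],d["cy"],np.round(d["view"],4).tolist())
print(arm.nose_length,arm.sense())
E
```

```text
top 432.835759485665 432.835759485665 257.5812500397548 193.51570218625145 [[-0.0226, -0.9997, -0.0049, 0.0413], [-0.9746, 0.0231, -0.2229, 0.5732], [0.223, -0.0003, -0.9748, 1.524], [0.0, 0.0, 0.0, 1.0]]
side 369.5384787566932 369.5384787566932 260.78229157751645 197.15117888722446 [[0.8301, -0.5574, 0.0143, -0.4492], [-0.3951, -0.6061, -0.6903, 0.3317], [0.3935, 0.5674, -0.7233, 1.1727], [0.0, 0.0, 0.0, 1.0]]
0.022 {'time': 0.1, 'joint_positions': array([1.07228429e+00, 1.04640516e-01, 9.65496989e-02, 1.56388504e+00,
       7.89435092e-07, 1.35309524e+00]), 'joint_vel': array([ 0.00014226, -0.00115413,  0.00205619, -0.00117505,  0.00124005,
       -0.00034745]), 'joint_torque': array([ 6.00405678e-03, -5.58205462e+01,  5.04722142e+01,  1.29116312e-02,
       -2.89223381e-04,  2.28064215e-05]), 'tcp_pos': array([0.16614217, 0.57626226, 0.25260098]), 'eef_rot': array([ 1.39944584e-01,  9.90159162e-01, -5.52211471e-04, -2.07082561e-04]), 'wrist_force': array([0.64362221, 0.48298708, 0.12257762]), 'moment': array([-0.03811665, -0.02361079,  0.00528629]), 'gripper_force': 0.0, 'opening': 1.0008318466386417}
```

View pics/top0.png

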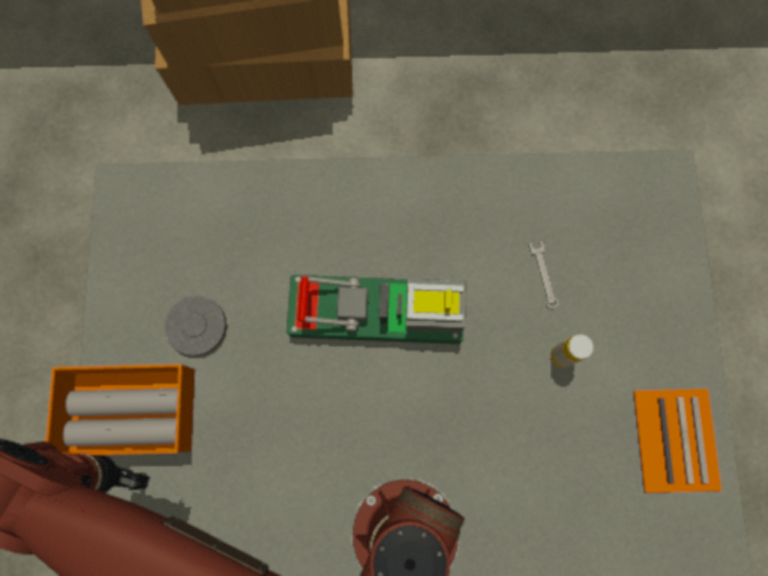

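View pics/side0.png

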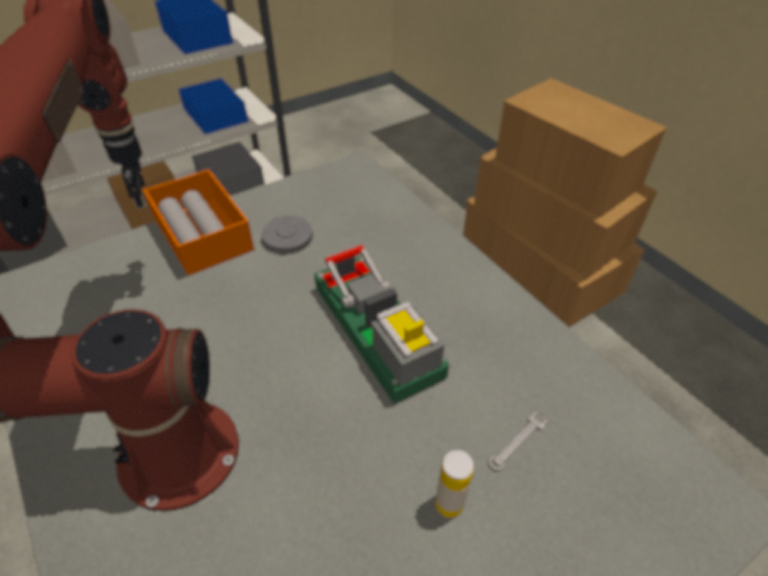

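The top view shows the isolator with the red bar at about (305,303), pivot block (352,302) and bolt tab (452,302) in 1.5x pixels; the wrench (545,275) and can (575,350) are to the right, the buff wheel (195,326) to the left. The side view agrees. I'll crop closer.

Run:
```python
import cv2,numpy as np
t=np.load("top.npz")["frame"][175:240,185:318];s=np.load("side.npz")["frame"][155:270,200:305]
cv2.imwrite("pics/topc.png",cv2.resize(t,None,fx=6,fy=6,interpolation=cv2.INTER_CUBIC))
cv2.imwrite("pics/sidec.png",cv2.resize(s,None,fx=5,fy=5,interpolation=cv2.INTER_CUBIC))
```

```text
(no output)
```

View pics/topc.png

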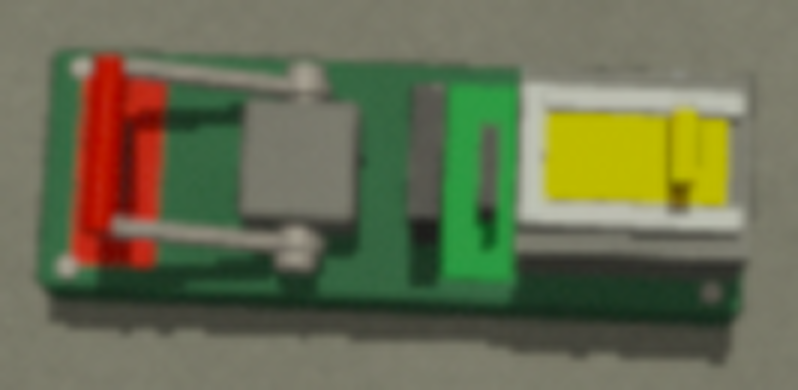

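View pics/sidec.png

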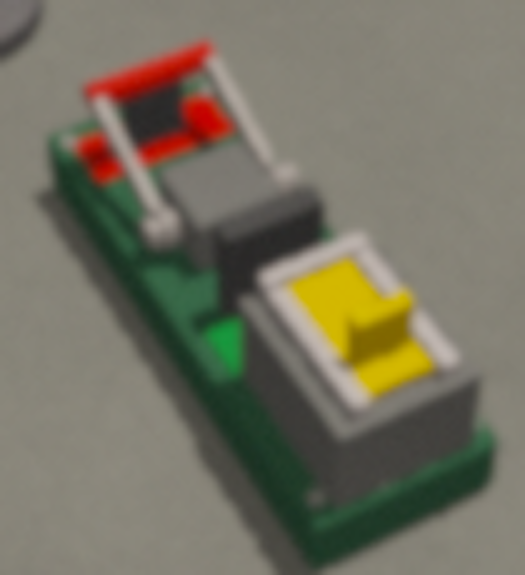

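```bash
cat > fit.py <<'E'
import numpy as np
from scipy.optimize import least_squares
V={n:dict(np.load(n+".npz")) for n in("top","side")}
def proj(n,P):
    d=V[n];c=P@d["view"][:3,:3].T+d["view"][:3,3]
    return np.c_[d["fx"]*c[:,0]/c[:,2]+d["cx"],d["fy"]*c[:,1]/c[:,2]+d["cy"]]
def w(q,P):
    c,s=np.cos(q[2]),np.sin(q[2]);P=np.array(P)/1000
    return P@np.array([[c,-s,0],[s,c,0],[0,0,1]]).T+[q[0],q[1],0]
T=[((75,160,60),(55,50)),((-75,160,60),(42,283)),((37,35,112),(243,103)),((37,-35,112),(357,103)),((-37,35,112),(242,216)),((-37,-35,112),(357,218)),((52,113,126),(110,57)),((-52,113,126),(97,230)),((22,-225,193),(686,108)),((55,-265,139),(746,72)),((40,-130,153),(520,85))]
S=[((52,113,126),(212,48)),((-52,113,126),(95,90)),((-75,-270,60),(315,515)),((75,-270,60),(490,440)),((-55,-265,139),(342,432)),((55,-265,139),(477,378)),((-75,160,60),(55,140)),((-22,-225,193),(357,320)),((22,-225,193),(407,294))]
A=[("top",T,6,(185,175)),("side",S,5,(200,155))]
def res(q): return np.concatenate([(proj(n,w(q,[a for a,_ in L]))-((np.array([b for _,b in L])+.5)/k-.5+np.array(o))).ravel() for n,L,k,o in A])
r=least_squares(res,[.55,.05,0],loss="soft_l1")
E
python3 - <<'E'
from fit import *
q=r.x;print(q);print(np.round(res(q).reshape(-1,2),1).tolist())
for nm,p in dict(bar=(0,113,126),piv=(0,0,85),seat=(0,-113,126),tab=(0,-225,180),tabhome=(0,-177,180)).items():print(nm,w(q,[p]).round(4))
E
```

```text
[ 0.53875353  0.11194664 -0.07221324]
[[-0.7, -1.1], [-1.9, 0.1], [-0.2, -1.6], [0.4, -0.6], [-1.4, -0.0], [-0.8, 0.6], [0.0, 0.0], [-0.1, 0.1], [0.8, 0.0], [1.1, 0.9], [0.2, 0.1], [-0.0, 0.7], [-0.9, 1.1], [-0.2, 2.3], [2.6, -0.6], [-0.5, 1.0], [1.5, -1.4], [-2.0, -1.8], [-0.4, 0.1], [1.4, 0.2]]
bar [[0.5469 0.2247 0.126 ]]
piv [[0.5388 0.1119 0.085 ]]
seat [[ 0.5306 -0.0008  0.126 ]]
tab [[ 0.5225 -0.1125  0.18  ]]
tabhome [[ 0.526  -0.0646  0.18  ]]
```

Run:
```python
import fit,cv2
from fit import *
A=fit.A
for sel in ([0],[1]):
    fit.A=[A[i] for i in sel];print(sel,least_squares(res,[.55,.1,0],loss="soft_l1").x)
q=r.x
# overlay
L=[[(75,160,60),(-75,160,60),(-75,-270,60),(75,-270,60)],[(37,35,112),(37,-35,112),(-37,-35,112),(-37,35,112)],[(55,-130,139),(55,-265,139),(-55,-265,139),(-55,-130,139)],[(52,113,126),(-52,113,126)],[(22,-218,193),(22,-232,193),(-22,-232,193),(-22,-218,193)],[(40,-66,148),(40,-86,148),(-40,-86,148),(-40,-66,148)]]
o=[]
for n,(x,y,X,Y),k in(("top",(185,175,318,240),5),("side",(200,155,305,270),4)):
    im=cv2.resize(V[n]["frame"][y:Y,x:X],None,fx=k,fy=k,interpolation=cv2.INTER_CUBIC)
    for l in L:
        p=(proj(n,w(q,l))-[x,y]+.5)*k-.5
        cv2.polylines(im,[p.round().astype(int)],len(l)>2,(255,255,0),1)
    o.append(im)
h=max(i.shape[0] for i in o)
cv2.imwrite("pics/ov.png",cv2.resize(np.hstack([np.pad(i,((0,h-i.shape[0]),(0,0),(0,0))) for i in o]),None,fx=.73,fy=.73))
```

```text
[0] [ 0.53837104  0.11124082 -0.06306055]
[1] [ 0.54138007  0.1132054  -0.08590575]
```

View pics/ov.png

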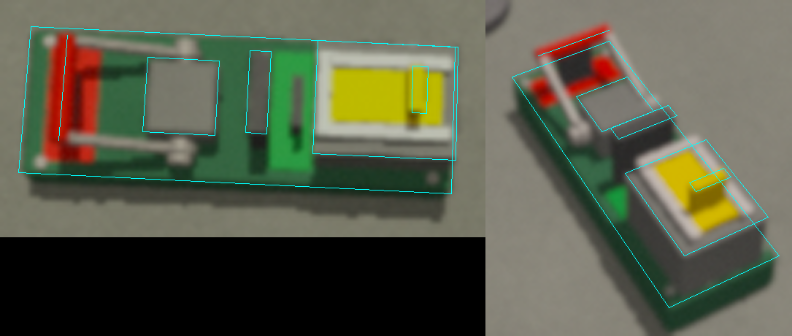

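The overlay agrees to within about 3 mm in both views (bar near (305,303) and tab (452,302) in the full picture). Moving over the bar.

Call:
{"name": "arm_command", "arguments": {"targets": [{"slide": [0.04, -0.035, 0], "delta_rot": [0, 0, 0.05], "claw": 1}, {"slide": [0.07, -0.065, 0], "delta_rot": [0, 0, 0.1], "claw": 1}, {"slide": [0.1, -0.095, 0], "delta_rot": [0, 0, 0.15], "claw": 1}, {"slide": [0.13, -0.12, 0], "delta_rot": [0, 0, 0.213], "claw": 1}, {"slide": [0.165, -0.15, 0], "delta_rot": [0, 0, 0.213], "claw": 1}]}}

```text
time: 0.6
tcp_pos: [0.3318, 0.4255, 0.2531]
eef_rot: [0.032, 0.999, 0.0, -0.0]
wrist_force: [-0.3, 1.1, 0.2]
opening: 0.998
gripper_force: 0.0
```

Call:
{"name": "arm_command", "arguments": {"targets": [{"slide": [0.035, -0.033, 0], "delta_rot": [0, 0, 0], "claw": 1}, {"slide": [0.07, -0.066, 0], "delta_rot": [0, 0, 0], "claw": 1}, {"slide": [0.105, -0.1, 0], "delta_rot": [0, 0, 0], "claw": 1}, {"slide": [0.14, -0.133, 0], "delta_rot": [0, 0, 0], "claw": 1}, {"slide": [0.17, -0.165, 0], "delta_rot": [0, 0, 0], "claw": 1}]}}

```text
time: 1.1
tcp_pos: [0.5026, 0.2597, 0.2529]
eef_rot: [0.034, 0.999, -0.0, -0.0]
wrist_force: [0.9, 0.8, 0.3]
opening: 1.0
gripper_force: 0.0
```

Call:
{"name": "arm_command", "arguments": {"targets": [{"slide": [0.022, -0.018, -0.02], "delta_rot": [0, 0, 0], "claw": 0.8}, {"slide": [0.044, -0.036, -0.04], "delta_rot": [0, 0, 0], "claw": 0.8}, {"slide": [0.044, -0.036, -0.08], "delta_rot": [0, 0, 0], "claw": 0.8}, {"slide": [0.044, -0.036, -0.12], "delta_rot": [0, 0, 0], "claw": 0.8}, {"slide": [0.044, -0.036, -0.12], "delta_rot": [0, 0, 0], "claw": 0.8}]}}

```text
time: 1.6
tcp_pos: [0.5416, 0.2246, 0.127]
eef_rot: [0.034, 0.999, -0.001, -0.005]
wrist_force: [-1.1, 0.1, 0.9]
opening: 0.799
gripper_force: 0.0
```

Run:
```python
from rig import arm,cams
import cv2,numpy as np
o=[]
for n,(x,y,X,Y) in(("top",(170,140,320,260)),("side",(190,110,340,250))):
    f=cams.get_image(n)["frame"][y:Y,x:X];o.append(cv2.resize(f,(400,int(400*f.shape[0]/f.shape[1])),interpolation=cv2.INTER_CUBIC))
h=max(i.shape[0] for i in o)
cv2.imwrite("pics/g.png",np.hstack([np.pad(i,((0,h-i.shape[0]),(0,0),(0,0))) for i in o]))
s=arm.sense();print(s["tcp_pos"],s["wrist_force"])
```

```text
[0.54472375 0.22550748 0.13359123] [-0.33771382  1.21256527  0.53161208]
```

View pics/g.png

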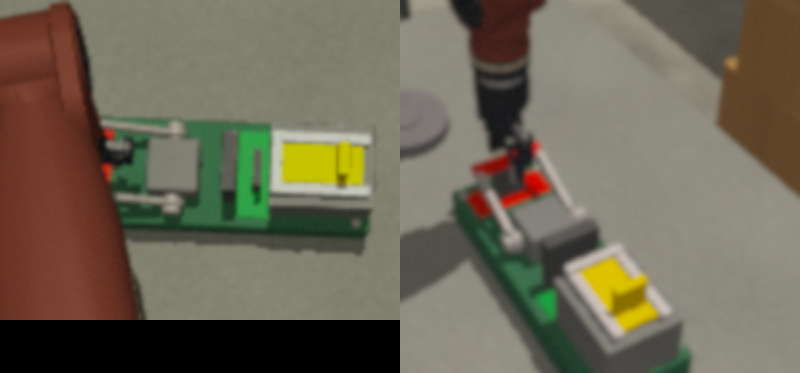

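The fingers straddle the bar about midway between the arms (side view near (515,155)). Closing.

Call:
{"name": "arm_command", "arguments": {"targets": [{"slide": [0, 0, 0], "delta_rot": [0, 0, 0], "claw": 0.15}, {"slide": [0, 0, 0], "delta_rot": [0, 0, 0], "claw": 0.15}, {"slide": [0, 0, 0], "delta_rot": [0, 0, 0], "claw": 0.15}, {"slide": [0, 0, 0], "delta_rot": [0, 0, 0], "claw": 0.15}, {"slide": [0, 0, 0], "delta_rot": [0, 0, 0], "claw": 0.15}]}}

```text
time: 2.2
tcp_pos: [0.5461, 0.2248, 0.1354]
eef_rot: [0.034, 0.999, -0.001, 0.001]
wrist_force: [-2.0, -6.0, 8.2]
opening: 0.235
gripper_force: 58.6
```

Call:
{"name": "arm_command", "arguments": {"targets": [{"slide": [0, -0.003, 0.01], "delta_rot": [0, 0, 0], "claw": 0.15}, {"slide": [-0.001, -0.011, 0.022], "delta_rot": [0, 0, 0], "claw": 0.15}, {"slide": [-0.001, -0.017, 0.032], "delta_rot": [0, 0, 0], "claw": 0.15}, {"slide": [-0.002, -0.025, 0.041], "delta_rot": [0, 0, 0], "claw": 0.15}, {"slide": [-0.003, -0.039, 0.054], "delta_rot": [0, 0, 0], "claw": 0.15}]}}

```text
time: 2.7
tcp_pos: [0.5438, 0.1901, 0.1903]
eef_rot: [0.033, 0.999, 0.004, 0.003]
wrist_force: [2.7, 18.5, 8.2]
opening: 0.231
gripper_force: 58.3
```

Call:
{"name": "arm_command", "arguments": {"targets": [{"slide": [-0.001, -0.012, 0.008], "delta_rot": [0, 0, 0], "claw": 0.15}, {"slide": [-0.002, -0.025, 0.015], "delta_rot": [0, 0, 0], "claw": 0.15}, {"slide": [-0.003, -0.047, 0.022], "delta_rot": [0, 0, 0], "claw": 0.15}, {"slide": [-0.004, -0.06, 0.0245], "delta_rot": [0, 0, 0], "claw": 0.15}, {"slide": [-0.005, -0.074, 0.025], "delta_rot": [0, 0, 0], "claw": 0.15}]}}

```text
time: 3.2
tcp_pos: [0.5397, 0.1126, 0.2177]
eef_rot: [0.034, 0.999, 0.001, 0.005]
wrist_force: [14.5, 6.8, 13.5]
opening: 0.232
gripper_force: 64.7
```

Call:
{"name": "arm_command", "arguments": {"targets": [{"slide": [-0.001, -0.013, -0.001], "delta_rot": [0, 0, 0], "claw": 0.15}, {"slide": [-0.001, -0.027, -0.003], "delta_rot": [0, 0, 0], "claw": 0.15}, {"slide": [-0.002, -0.044, -0.009], "delta_rot": [0, 0, 0], "claw": 0.15}, {"slide": [-0.003, -0.061, -0.0165], "delta_rot": [0, 0, 0], "claw": 0.15}, {"slide": [-0.004, -0.075, -0.026], "delta_rot": [0, 0, 0], "claw": 0.15}]}}

```text
time: 3.7
tcp_pos: [0.5328, 0.0378, 0.1867]
eef_rot: [0.034, 0.999, 0.001, -0.0]
wrist_force: [-4.4, 11.7, 3.9]
opening: 0.232
gripper_force: 72.7
```

Call:
{"name": "arm_command", "arguments": {"targets": [{"slide": [0, 0, 0], "delta_rot": [0, 0, 0], "claw": 0.15}, {"slide": [0, 0, 0], "delta_rot": [0, 0, 0], "claw": 0.15}]}}

```text
time: 3.9
tcp_pos: [0.5329, 0.0369, 0.1865]
eef_rot: [0.034, 0.999, -0.001, -0.0]
wrist_force: [-3.8, -4.2, 0.8]
opening: 0.233
gripper_force: 71.3
```

Call:
{"name": "arm_command", "arguments": {"targets": [{"slide": [0, 0, 0], "delta_rot": [0, 0, 0], "claw": 0.55}, {"slide": [0, 0, 0], "delta_rot": [0, 0, 0], "claw": 0.55}, {"slide": [0, 0, 0.01], "delta_rot": [0, 0, 0], "claw": 0.55}, {"slide": [0, 0, 0.04], "delta_rot": [0, 0, 0], "claw": 0.55}, {"slide": [0, 0, 0.07], "delta_rot": [0, 0, 0], "claw": 0.5}]}}

```text
time: 4.4
tcp_pos: [0.533, 0.0379, 0.2577]
eef_rot: [0.034, 0.999, 0.0, -0.0]
wrist_force: [1.6, -0.7, 0.9]
opening: 0.501
gripper_force: 0.0
```

Call:
{"name": "arm_command", "arguments": {"targets": [{"slide": [0, 0, 0], "delta_rot": [0, 0, 0.149], "claw": 0}, {"slide": [0, 0, 0], "delta_rot": [0, 0, 0.298], "claw": 0}, {"slide": [0, 0, 0], "delta_rot": [0, 0, 0.447], "claw": 0}, {"slide": [0, 0, 0], "delta_rot": [0, 0, 0.596], "claw": 0}, {"slide": [0, 0, 0], "delta_rot": [0, 0, 0.745], "claw": 0}]}}

```text
time: 4.9
tcp_pos: [0.5336, 0.0378, 0.2574]
eef_rot: [-0.335, 0.942, -0.0, 0.001]
wrist_force: [-0.0, -0.2, 0.6]
opening: 0.0
gripper_force: 0.0
```

Call:
{"name": "arm_command", "arguments": {"targets": [{"slide": [0, 0, 0], "delta_rot": [0, 0, 0.149], "claw": 0}, {"slide": [0, 0, 0], "delta_rot": [0, 0, 0.298], "claw": 0}, {"slide": [0, 0, 0], "delta_rot": [0, 0, 0.447], "claw": 0}, {"slide": [0, 0, 0], "delta_rot": [0, 0, 0.596], "claw": 0}, {"slide": [0, 0, 0], "delta_rot": [0, 0, 0.745], "claw": 0}]}}

```text
time: 5.4
tcp_pos: [0.5336, 0.0378, 0.2574]
eef_rot: [-0.655, 0.756, -0.0, 0.0]
wrist_force: [-0.6, -0.1, 0.1]
opening: -0.001
gripper_force: 0.0
```

Call:
{"name": "arm_command", "arguments": {"targets": [{"slide": [0, 0, 0], "delta_rot": [0, 0, 0.08], "claw": 0}, {"slide": [0, 0, 0], "delta_rot": [0, 0, 0.08], "claw": 0}]}}

```text
time: 5.6
tcp_pos: [0.5336, 0.0378, 0.2573]
eef_rot: [-0.683, 0.73, -0.0, 0.0]
wrist_force: [0.6, -0.3, 0.9]
opening: 0.004
gripper_force: 0.0
```

Run:
```python
from rig import arm,cams
import cv2,numpy as np
o=[]
for n,(x,y,X,Y) in(("top",(170,140,320,260)),("side",(190,110,340,250))):
    f=cams.get_image(n)["frame"][y:Y,x:X];o.append(cv2.resize(f,(400,int(400*f.shape[0]/f.shape[1])),interpolation=cv2.INTER_CUBIC))
h=max(i.shape[0] for i in o)
cv2.imwrite("pics/g2.png",np.hstack([np.pad(i,((0,h-i.shape[0]),(0,0),(0,0))) for i in o]))
s=arm.sense();print(s["tcp_pos"],s["wrist_force"],s["joint_positions"])
```

```text
[0.53351262 0.03769884 0.25700845] [0.83435606 0.50723552 0.18422378] [-1.74254999e-01 -9.49587796e-02 -9.56362941e-02  1.56933538e+00
  9.02605199e-05 -1.67413402e+00]
```

View pics/g2.png

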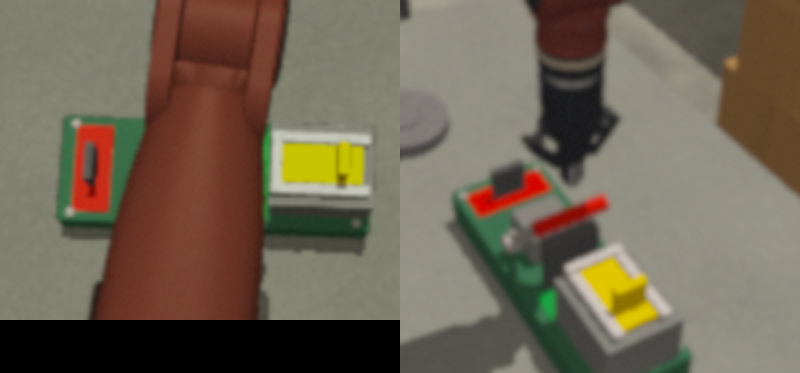

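The handle is at half home (bar at (570,215) in the side crop), with the shut fingers directly above at (572,180). Pressing along the arc.

Call:
{"name": "arm_command", "arguments": {"targets": [{"slide": [0, -0.004, -0.03], "delta_rot": [0, 0, 0], "claw": 0}, {"slide": [0, -0.006, -0.044], "delta_rot": [0, 0, 0], "claw": 0}, {"slide": [-0.001, -0.012, -0.054], "delta_rot": [0, 0, 0], "claw": 0}, {"slide": [-0.001, -0.02, -0.063], "delta_rot": [0, 0, 0], "claw": 0}, {"slide": [-0.001, -0.027, -0.073], "delta_rot": [0, 0, 0], "claw": 0}]}}

```text
time: 6.2
tcp_pos: [0.5325, 0.0076, 0.1867]
eef_rot: [-0.681, 0.732, -0.003, -0.002]
wrist_force: [-2.7, -7.3, 10.6]
opening: 0.003
gripper_force: 5.0
```

Call:
{"name": "arm_command", "arguments": {"targets": [{"slide": [0, -0.004, -0.006], "delta_rot": [0, 0, 0], "claw": 0}, {"slide": [0, -0.007, -0.012], "delta_rot": [0, 0, 0], "claw": 0}, {"slide": [-0.001, -0.01, -0.019], "delta_rot": [0, 0, 0], "claw": 0}, {"slide": [-0.001, -0.011, -0.026], "delta_rot": [0, 0, 0], "claw": 0}, {"slide": [-0.001, -0.011, -0.028], "delta_rot": [0, 0, 0], "claw": 0}]}}

```text
time: 6.7
tcp_pos: [0.5314, -0.0003, 0.1581]
eef_rot: [-0.683, 0.731, -0.001, 0.0]
wrist_force: [-13.9, 2.7, 36.1]
opening: -0.005
gripper_force: 18.0
```

Call:
{"name": "arm_command", "arguments": {"targets": [{"slide": [0, 0, -0.002], "delta_rot": [0, 0, 0], "claw": 0}, {"slide": [0, 0, -0.002], "delta_rot": [0, 0, 0], "claw": 0}]}}

```text
time: 6.9
tcp_pos: [0.5315, -0.0003, 0.158]
eef_rot: [-0.683, 0.731, -0.001, 0.001]
wrist_force: [-17.2, 1.8, 39.0]
opening: -0.003
gripper_force: 19.7
```

Call:
{"name": "arm_command", "arguments": {"targets": [{"slide": [0, 0, 0.03], "delta_rot": [0, 0, 0], "claw": 0}, {"slide": [0, 0, 0.07], "delta_rot": [0, 0, 0], "claw": 0}, {"slide": [0, -0.03, 0.1], "delta_rot": [0, 0, 0], "claw": 0}, {"slide": [-0.004, -0.075, 0.1], "delta_rot": [0, 0, 0], "claw": 0}, {"slide": [-0.008, -0.12, 0.1], "delta_rot": [0, 0, 0], "claw": 0}]}}

```text
time: 7.4
tcp_pos: [0.5237, -0.1213, 0.2542]
eef_rot: [-0.683, 0.73, -0.001, 0.0]
wrist_force: [0.8, 0.0, -0.2]
opening: -0.002
gripper_force: 0.0
```

Call:
{"name": "arm_command", "arguments": {"targets": [{"slide": [-0.002, -0.028, 0], "delta_rot": [0, 0, 0], "claw": 0}, {"slide": [-0.002, -0.028, 0], "delta_rot": [0, 0, 0], "claw": 0}, {"slide": [-0.002, -0.028, 0], "delta_rot": [0, 0, 0], "claw": 0}]}}

```text
time: 7.7
tcp_pos: [0.5211, -0.1485, 0.2527]
eef_rot: [-0.682, 0.731, 0.001, 0.0]
wrist_force: [0.7, -1.0, -0.5]
opening: -0.0
gripper_force: 0.0
```

Run:
```python
from rig import arm,cams
import cv2,numpy as np
o=[]
for n,(x,y,X,Y) in(("top",(170,140,320,260)),("side",(200,120,340,260))):
    f=cams.get_image(n)["frame"][y:Y,x:X];o.append(cv2.resize(f,(400,int(400*f.shape[0]/f.shape[1])),interpolation=cv2.INTER_CUBIC))
h=max(i.shape[0] for i in o)
cv2.imwrite("pics/g3.png",np.hstack([np.pad(i,((0,h-i.shape[0]),(0,0),(0,0))) for i in o]))
s=arm.sense();print(s["tcp_pos"],s["wrist_force"])
```

```text
[ 0.52134229 -0.14748947  0.25308221] [-0.28571005 -0.67896288  0.57949407]
```

View pics/g3.png

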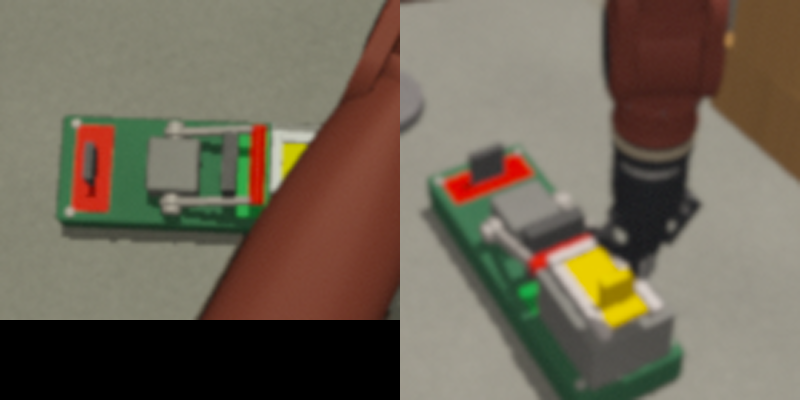

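The handle lies home between the guards (red bar at (258,165) in the top crop). The tip is above and behind the tab (tab (615,285), tip (648,270) in the side crop). Going down behind the tab, then pushing.

Call:
{"name": "arm_command", "arguments": {"targets": [{"slide": [0, 0, -0.03], "delta_rot": [0, 0, 0], "claw": 0}, {"slide": [0, 0, -0.05], "delta_rot": [0, 0, 0], "claw": 0}, {"slide": [0, 0, -0.065], "delta_rot": [0, 0, 0], "claw": 0}, {"slide": [0, 0.005, -0.065], "delta_rot": [0, 0, 0], "claw": 0}, {"slide": [0.001, 0.012, -0.065], "delta_rot": [0, 0, 0], "claw": 0}]}}

```text
time: 8.3
tcp_pos: [0.5224, -0.1357, 0.1888]
eef_rot: [-0.683, 0.731, 0.0, 0.0]
wrist_force: [-0.2, 0.2, 0.3]
opening: -0.001
gripper_force: 0.0
```

Call:
{"name": "arm_command", "arguments": {"targets": [{"slide": [0.001, 0.01, 0], "delta_rot": [0, 0, 0], "claw": 0}, {"slide": [0.001, 0.02, 0], "delta_rot": [0, 0, 0], "claw": 0}, {"slide": [0.002, 0.03, 0], "delta_rot": [0, 0, 0], "claw": 0}, {"slide": [0.002, 0.038, 0], "delta_rot": [0, 0, 0], "claw": 0}, {"slide": [0.003, 0.044, 0], "delta_rot": [0, 0, 0], "claw": 0}]}}

```text
time: 8.8
tcp_pos: [0.5253, -0.0917, 0.1888]
eef_rot: [-0.683, 0.731, -0.0, -0.0]
wrist_force: [-1.9, -2.6, 2.0]
opening: 0.001
gripper_force: 1.3
```

Call:
{"name": "arm_command", "arguments": {"targets": [{"slide": [0, 0.003, 0], "delta_rot": [0, 0, 0], "claw": 0}, {"slide": [0, 0.006, 0], "delta_rot": [0, 0, 0], "claw": 0}, {"slide": [0, 0.008, 0], "delta_rot": [0, 0, 0], "claw": 0}, {"slide": [0, 0.01, 0], "delta_rot": [0, 0, 0], "claw": 0}, {"slide": [0, 0.01, 0], "delta_rot": [0, 0, 0], "claw": 0}]}}

```text
time: 9.3
tcp_pos: [0.5253, -0.0824, 0.1882]
eef_rot: [-0.682, 0.731, 0.0, -0.0]
wrist_force: [0.3, -1.5, -0.0]
opening: 0.003
gripper_force: 0.8
```

Call:
{"name": "arm_command", "arguments": {"targets": [{"slide": [0, 0.002, 0], "delta_rot": [0, 0, 0], "claw": 0}, {"slide": [0, 0.004, 0], "delta_rot": [0, 0, 0], "claw": 0}, {"slide": [0, 0.004, 0], "delta_rot": [0, 0, 0], "claw": 0}]}}

```text
time: 9.6
tcp_pos: [0.5253, -0.082, 0.1885]
eef_rot: [-0.682, 0.732, -0.002, -0.003]
wrist_force: [0.1, -20.6, -1.3]
opening: 0.001
gripper_force: 10.7
```

Call:
{"name": "arm_command", "arguments": {"targets": [{"slide": [0, -0.02, 0], "delta_rot": [0, 0, 0], "claw": 0}, {"slide": [0, -0.035, 0.02], "delta_rot": [0, 0, 0], "claw": 0}, {"slide": [0, -0.055, 0.06], "delta_rot": [0, 0, 0], "claw": 0}, {"slide": [0, -0.09, 0.1], "delta_rot": [0, 0, 0], "claw": 0}, {"slide": [0, -0.13, 0.12], "delta_rot": [0, 0, 0], "claw": 0}]}}

```text
time: 10.1
tcp_pos: [0.5255, -0.2085, 0.3114]
eef_rot: [-0.683, 0.73, -0.001, 0.001]
wrist_force: [1.6, -0.8, -0.2]
opening: 0.002
gripper_force: 0.0
```

Call:
{"name": "arm_command", "arguments": {"targets": [{"slide": [0, 0, 0], "delta_rot": [0, 0, 0], "claw": 0}, {"slide": [0, 0, 0], "delta_rot": [0, 0, 0], "claw": 0}, {"slide": [0, 0, 0], "delta_rot": [0, 0, 0], "claw": 0}]}}

```text
time: 10.4
tcp_pos: [0.5249, -0.2074, 0.3072]
eef_rot: [-0.683, 0.731, 0.001, -0.0]
wrist_force: [-0.3, -0.2, -0.0]
opening: 0.0
gripper_force: 0.0
```

Run:
```python
from rig import arm,cams
import cv2,numpy as np
o=[]
for n,(x,y,X,Y) in(("top",(170,140,320,260)),("side",(200,120,340,260))):
    f=cams.get_image(n)["frame"][y:Y,x:X];o.append(cv2.resize(f,(400,int(400*f.shape[0]/f.shape[1])),interpolation=cv2.INTER_CUBIC))
h=max(i.shape[0] for i in o)
cv2.imwrite("pics/g4.png",np.hstack([np.pad(i,((0,h-i.shape[0]),(0,0),(0,0))) for i in o]))
s=arm.sense();print(s["tcp_pos"],s["wrist_force"])
```

```text
[ 0.52503834 -0.20713045  0.30732241] [ 0.94151029 -0.01077153  0.28150646]
```

View pics/g4.png

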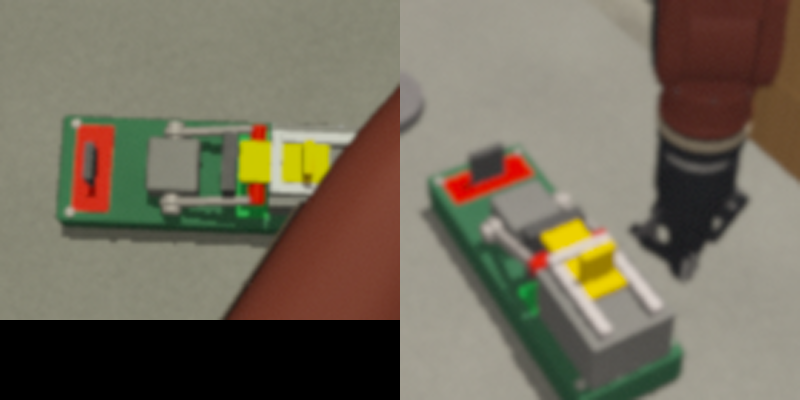

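The bolt plate covers the bar right up to the inner guard (top crop (255,162)), and the arm is clear.

```bash
python3 -c "
from rig import job
print(job.hand_in())"
```

```text
the job is handed in; nothing more can be done
None
```

The isolator handle is home at OFF and the lock bolt is slid fully across over it, confirmed in the last pictures; the bystanders were not touched, the arm is clear, and the job is handed in (no verdict was returned).

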